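Clamp a two-part plaster mould shut

TASK

Clamp the closed plaster mould shut: press down the levers of the two clamps that stand over it, each until its detent snaps in and it stays down by itself, without shifting the mould. Leave the third clamp, the one over the open half mould, standing up as it is.

Things in the scene. Friction and masses are not known exactly. Their poses are not given: they have to be found in the camera images.
- clamp_left_grip (a point): Middle of the upper face of the grip (black rubber, 64 long, 36 wide, 16 thick) at the free end of the left clamp's steel lever, left as seen from the robot. The lever points roughly at the robot; its hinge is beyond the mould. x: along the lever to the hinge; z: out of the grip's upper face. Up: 190 mm above the table, lever rising 26 degrees to the grip. Down: lever level, this point 113 mm up.
- clamp_right_grip (a point): The same point of the right clamp, an identical lever on the same long plywood board (330 by 250 mm), parallel to the left one and 200 mm from it. On either clamp the hinge axis is 105 mm above the table and 180 mm from this point along the lever, so in going down the point swings about 21 mm outwards, towards the robot.
- clamp_left (a joint): Angle of the left lever, rad: 0 sprung up, 0.45 fully down at its rigid stop. The spring resists with about 10 N at the grip, less towards the end, and returns the lever if let go early; past about 0.31 the detent pulls it down to the stop and holds it.
- clamp_right (a joint): Angle of the right clamp's lever, the same.
- clamp_spare (a joint): Angle of the third clamp's lever, the same kind of clamp, alone on a narrow board (150 mm wide) over an open half mould. It is to stay at 0. The narrow board may stand to the left or to the right of the long one.
- mould: The closed mould: two white plaster halves one on the other with a dark seam between, 280 mm long with round ends, 90 wide, 60 high, its length across the two levers. It lies loose on the long board, its underside 18 mm above the table. Origin in the centre of its underside, y along its length, z up.

How it is judged:
By the outcome, as a careful person would: the job done as asked, in the order asked, and still so for the second after the job is handed in, with the robot touching nothing.
It also fails if it takes over 40 s, if anything falls off the work surface, if the arm or the gripper's body presses on something with over 40 N, if the wrist force passes 120 N, or if a joint passes its speed limit or range.

ROBOT

A 6-joint arm with a two-finger parallel gripper is mounted at the origin on the work surface. World frame = base frame: x ahead of the robot, y to its left, z up, the work surface at z = 0. Lengths are in m, angles in rad, forces in N, time in s.
With the tool pointing down it reaches from about 0.4 to 0.925 m from the base axis. Payload 12.5 kg.
Tool frame: the origin (TCP) lies on the centre line of the jaws, within the pads' length; the fingertips stand 19 mm ahead of it and the grasp point (between the pads) is the TCP; z points along the fingers, y is the line along which they close (so a half turn about z gives the same grasp; the last joint's range is limited). The gripper opens to 95 mm and grips with 3 to 60 N. Pads are 20 mm wide; open, the fingers measure 119 mm over their backs; the gripper's body (75 mm by 180 mm) begins 59 mm behind the grasp point.
Start: joints at [1.01, 0.491, 1.559, -0, 1.092, -0.106], TCP at [0.275, 0.561, 0.234] pointing down, gripper open.
Joint ranges: [-3.1, 3.1], [-0.84, 2.19], [0.05, 2.79], [-1.13, 4.28], [0.06, 2.93], [-2.69, 2.69]. Speed limits (rad/s): [2.22, 2.22, 2.79, 3.14, 3.14, 3.14].

INTERFACE

Orientations are given as [roll, pitch, yaw] about the fixed x, y, z axes, in that order (R = Rz(yaw) Ry(pitch) Rx(roll)).
In Python, from workcell import bot gives the robot as it stands.
- The arm moves only by the tool step_arm, never from a script. Its argument "motion" is one flat list of numbers, 7 for each row, row after row: the shift along the tool's x, y, z as a fraction of full scale, then the turn, a rotation vector about the tool's x, y, z as a fraction of full scale, then the opening, from 0 (shut) to 1 (fully open). In form: [dx, dy, dz, ax, ay, az, grip, dx, dy, dz, ax, ay, az, grip, ...]. A call has 1 to 12 rows; each row shifts and turns the commanded pose from where the row before left it, along the tool's axes as they then stand; what a row does not reach is not made up. Full scale, the value 1, is 15 cm for a shift and 1.5 rad for a turn. A row lasts 1/12 s, in which the tool goes at most 41.7 mm and 7.16 degrees, less where a joint would pass 70% of its speed; a pose out of reach is approached as far as the arm can. A call with a number of a shift or a turn outside -1 to 1 is refused whole. A call with a gripper value outside its range is refused whole. The fingers move at their own pace and stop on an object; "squeeze" is the grip in N (left out, the last holds). Time passes only in rows, so rows that do not move let the fingers close. It gives the time, the measured TCP pose, the force, the opening and the grip force at its end, in the units of the state.
- bot.sense(): the state, without advancing time (a new reading comes with each control period).
- bot.grab_frame(name): name is "scene" or "top" or "wrist"; returns the picture (480x640x3 uint8, red, green, blue); there is no depth.
- bot.camera_model(name): a dict with "intrinsics" (3x3 intrinsics, pixels), "dist" ([k1, k2, p1, p2, k3] as OpenCV has them; the pictures are not rectified), "rvec" (rotation vector, rad) and "tvec" (3), from world to camera coordinates, as OpenCV has them. Camera axes: x right, y down, z forward; pixel columns grow to the right and rows downward; lengths in m; the calibration is good to about 2 mm. A picture is of the moment at which its call begins: read the wrist's pose just before it. camera_model takes no time and is no camera call; for the wrist camera it gives the pose at the moment of the call.
- bot.finish_job(): hands the job in; it is judged then, once.
The state is a dict: "t": time; "joint_positions": joint angles; "qvel": joint speeds; "joint_efforts": joint torques, N m; "ee_pos": TCP position; "tool_rot": TCP orientation; "wrist_force": force on the tool from outside, world axes, zero at the start; "ft_torque": the same for the moment, N m; "gripper_width": finger opening in m; "finger_force": force on a finger pad.
Only numpy, scipy, OpenCV 4.12 (cv2) and the standard library are available. Lean on these libraries where they do the work, as an engineer would, in place of code of your own. Each camera call takes 0.05 s, during which the arm holds its last target. There are 200 camera calls.

## Working session

There is one attempt and no reset: what is moved stays moved. The work goes in short steps, Python scripts to look and compute and a tool call to move; the robot and the scene stay as the last step left them, time stands still between calls to the robot, and variables do not carry over. Pictures are saved under pics/ and viewed, at most 10 in all, crops included, and the job is handed in when it is done.

Besides the shell and the picture viewer there is one more tool, called after "Call:" as a command line: name --argument value ..., lists and objects as JSON in quotes. step_arm: Moves the arm, as the interface text tells. Shift numbers are shares of 15 cm and turn numbers shares of 1.5 rad, none past 1 either way. Its arguments: {"type":"object","properties":{"motion":{"type":"array","items":{"type":"number"}},"squeeze":{"type":"number"}},"required":["motion"]}

```bash
mkdir -p pics; python3 - <<'E'
from workcell import bot
import cv2,numpy as np
for n in("scene","top"):
    cv2.imwrite(f"pics/{n}0.png",bot.grab_frame(n)[:,:,::-1])
    m=bot.camera_model(n);R=cv2.Rodrigues(np.array(m["rvec"],float))[0];print(n,-R.T@np.array(m["tvec"]).ravel(),R[2])
s=bot.sense();print(s["t"],s["ee_pos"],s["tool_rot"],s["wrist_force"])
E
```

```text
scene [ 1.57199337 -0.29030031  0.78825021] [-0.81097443  0.22994405 -0.53800205]
top [ 0.55555665 -0.01279506  1.14731646] [ 0.0533603  -0.01655866 -0.99843802]
0.1 [0.27443787 0.56129804 0.23310905] [-3.14056874e+00 -9.38441546e-05  2.68681051e+00] [ 0.55706229  0.2094694  -0.09622546]
```

View pics/scene0.png

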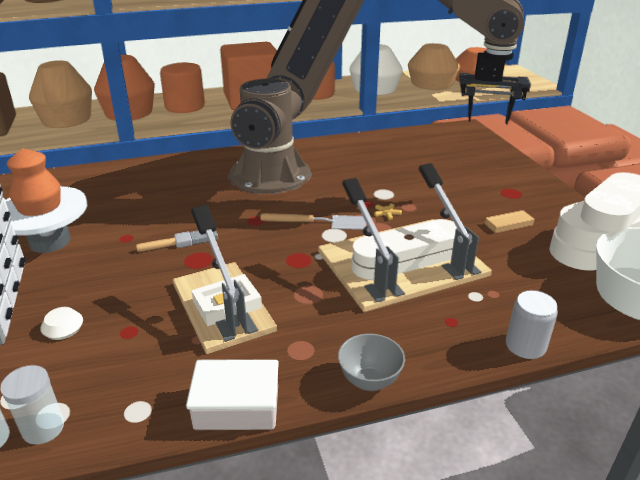

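View pics/top0.png

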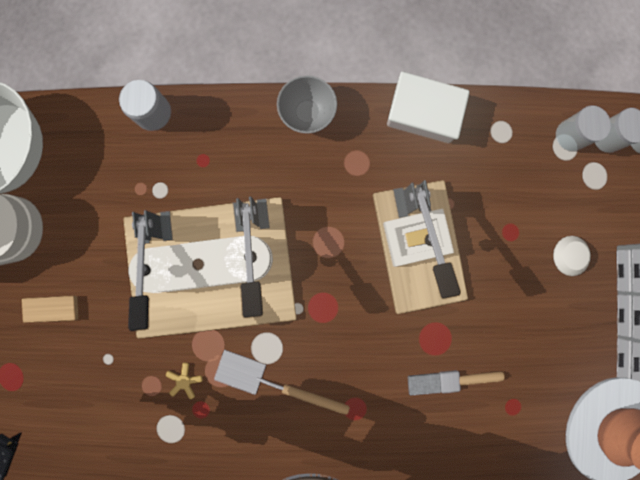

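The long board with the closed mould is on the left in the top view. Its grips are at about (138,313) for the left clamp and (251,299) for the right. The spare's grip is at (446,280). In the scene view the two grips are at about (430,177) for the left clamp and (355,193) for the right.

```bash
cat > h.py <<'E'
import cv2,numpy as np
from workcell import bot
def ray(n,uv):
    m=bot.camera_model(n);R=cv2.Rodrigues(np.array(m["rvec"],float))[0];t=np.array(m["tvec"],float).ravel()
    p=cv2.undistortPoints(np.array([[uv]],float),np.array(m["intrinsics"]),np.array(m["dist"]))[0,0]
    d=R.T@np.array([p[0],p[1],1]);return -R.T@t,d/np.linalg.norm(d)
def onz(n,uv,z):
    c,d=ray(n,uv);return c+d*(z-c[2])/d[2]
def tri(a,b):
    (c1,d1),(c2,d2)=a,b
    s=np.linalg.lstsq(np.c_[d1,-d2],c2-c1,rcond=None)[0];p,q=c1+s[0]*d1,c2+s[1]*d2
    return (p+q)/2,np.linalg.norm(p-q)
def dark(img,box,th=50):
    x0,y0,x1,y1=box;m=(img[y0:y1,x0:x1].max(2)<th).astype(np.uint8)
    n,l,s,c=cv2.connectedComponentsWithStats(m);i=1+s[1:,4].argmax()
    pts=np.argwhere(l==i)[:,::-1].astype(np.float32)+[x0,y0]
    r=cv2.minAreaRect(pts.astype(np.float32));return np.array(r[0]),s[i,4],r
E
python3 - <<'E'
from h import *
T=cv2.imread("pics/top0.png");S=cv2.imread("pics/scene0.png")
G={}
for k,bt,bs in(("L",(122,285,155,340),(412,158,445,195)),("R",(235,275,270,322),(338,173,370,212)),("spare",(428,255,465,305),(188,200,220,238))):
    a=dark(T,bt);b=dark(S,bs)
    p,e=tri(ray("top",a[0]),ray("scene",b[0]));q=onz("top",a[0],.187);G[k]=q
    print(k,a,b[:2],"tri",p,e,"plane",q)
d=G["L"]-G["R"];print(np.linalg.norm(d),np.arctan2(-d[0],d[1]))
# hinge-axis yaw from the board edges (z=.018)
for k,uv in(("backleft",(125,217)),("backright",(281,199)),("frontright",(296,320)),("frontleft",(138,337))):print(k,onz("top",uv,.018))
E
```

```text
L (array([138., 313.]), np.int32(555), ((138.0, 313.0), (34.0, 18.0), 90.0)) (array([425.46389771, 176.66604614]), np.int32(96)) tri [0.47604666 0.2900548  0.18095505] 0.011401465685890998 plane [0.47828955 0.29377346 0.187     ]
R (array([261. , 310.5]), np.int32(6), ((261.0, 310.5), (5.0, 0.0), -90.0)) (array([348.27191162, 192.44494629]), np.int32(90)) tri [0.48397868 0.08452126 0.17150993] 0.009594068068476626 plane [0.4837514  0.07844501 0.187     ]Traceback (most recent call last):
  File "<stdin>", line 5, in <module>
  File "h.py", line 15, in dark
    n,l,s,c=cv2.connectedComponentsWithStats(m);i=1+s[1:,4].argmax()
                                                    ~~~~~~~~~~~~~~^^
ValueError: attempt to get argmax of an empty sequence
```

```bash
python3 - <<'E'
from h import *
T=cv2.imread("pics/top0.png");S=cv2.imread("pics/scene0.png")
print(T[299,251],T[313,138],T[280,446],S[190,352],S[195,360])
G={}
for k,bt,bs in(("L",(122,285,155,340),(412,158,445,195)),("R",(237,278,265,322),(338,173,370,212))):
    a=dark(T,bt,68);b=dark(S,bs,68)
    p,e=tri(ray("top",a[0]),ray("scene",b[0]));q=onz("top",a[0],.187);G[k]=q
    print(k,a,b[:2],"tri",p,e,"plane",q)
d=G["L"]-G["R"];print(np.linalg.norm(d),np.arctan2(-d[0],d[1]))
for k,uv in(("backleft",(125,217)),("backright",(281,199)),("frontright",(296,320)),("frontleft",(138,337))):print(k,onz("top",uv,.018))
E
```

```text
[56 61 66] [44 46 47] [58 63 68] [52 53 54] [54 55 57]
L (array([138.01528931, 312.57199097]), np.int32(624), ((138.01528930664062, 312.5719909667969), (18.98789405822754, 35.40599822998047), 2.045408248901367)) (array([429.9230957 , 175.11538696]), np.int32(324)) tri [0.47871666 0.29414606 0.1845477 ] 0.0007703392771293223 plane [0.47903439 0.29374359 0.187     ]
R (array([251.65745544, 298.99172974]), np.int32(553), ((251.65745544433594, 298.9917297363281), (33.69021224975586, 18.448150634765625), 86.98721313476562)) (array([353.30001831, 191.1000061 ]), np.int32(378)) tri [0.50326526 0.09474495 0.18363416] 0.0001755604509637185 plane [0.50347299 0.09445352 0.187     ]
0.20078290774546387 0.12201909232043125
backleft [0.66163188 0.37711704 0.018     ]
backright [0.69655512 0.05399341 0.018     ]
frontright [0.45186673 0.02402057 0.018     ]
frontleft [0.41552629 0.34802    0.018     ]
```

Call:
step_arm --motion '[0,0,-0.04,0,0,-0.076,0,0,0,-0.04,0,0,-0.076,0,0,0,-0.04,0,0,-0.076,0,0,0,-0.04,0,0,-0.076,0,0,0,-0.04,0,0,-0.076,0,0,0,0,0,0,0,0]' --squeeze 20

```text
t: 0.6
ee_pos: [0.2746, 0.5617, 0.2644]
tool_rot: [3.141, 0.001, -3.021]
wrist_force: [0.6, 0.1, 0.2]
gripper_width: 0.0605
finger_force: 0.0
```

```bash
cat >> h.py <<'E'
from scipy.spatial.transform import Rotation as Ro
def to(p):
    s=bot.sense();R=Ro.from_euler("xyz",s["tool_rot"]).as_matrix()
    print("t",s["t"],"pos",np.round(s["ee_pos"],4),"rot",np.round(s["tool_rot"],3),"F",np.round(s["wrist_force"],1),"w",s["gripper_width"],"shift/0.15:",np.round(R.T@(np.array(p)-s["ee_pos"])/.15,3))
E
python3 -c "
from h import *
to([.479,.294,.25]);to([.5035,.0945,.25])"
```

```text
t 0.6 pos [0.2746 0.5617 0.2644] rot [ 3.141e+00  1.000e-03 -3.021e+00] F [0.6 0.1 0.2] w 0.060535805745282174 shift/0.15: [-1.138 -1.935  0.095]
t 0.6 pos [0.2746 0.5617 0.2644] rot [ 3.141e+00  1.000e-03 -3.021e+00] F [0.6 0.1 0.2] w 0.060535805745282174 shift/0.15: [-1.141 -3.275  0.094]
```

Call:
step_arm --motion '[-0.114,-0.194,0,0,0,0,0,-0.114,-0.194,0,0,0,0,0,-0.114,-0.194,0,0,0,0,0,-0.114,-0.194,0,0,0,0,0,-0.114,-0.194,0,0,0,0,0,-0.114,-0.194,0,0,0,0,0,-0.114,-0.194,0,0,0,0,0,-0.114,-0.194,0,0,0,0,0,-0.114,-0.194,0,0,0,0,0,-0.114,-0.194,0,0,0,0,0,0,0,0,0,0,0,0,0,0,0,0,0,0,0]'

```text
t: 1.6
ee_pos: [0.4785, 0.2908, 0.2631]
tool_rot: [-3.141, -0.001, -3.033]
wrist_force: [-0.3, 0.4, 0.1]
gripper_width: 0.0004
finger_force: 0.0
```

```bash
python3 -c "
from h import *
to([.479,.294,.215]);to([.5035,.0945,.25])
cv2.imwrite('pics/w1.png',bot.grab_frame('wrist')[:,:,::-1])"
```

```text
t 1.6 pos [0.4785 0.2908 0.2631] rot [-3.141e+00 -1.000e-03 -3.033e+00] F [-0.3  0.4  0.1] w 0.00038021387118925037 shift/0.15: [-0.006  0.021  0.321]
t 1.6 pos [0.4785 0.2908 0.2631] rot [-3.141e+00 -1.000e-03 -3.033e+00] F [-0.3  0.4  0.1] w 0.00038021387118925037 shift/0.15: [-0.023 -1.319  0.087]
```

View pics/w1.png

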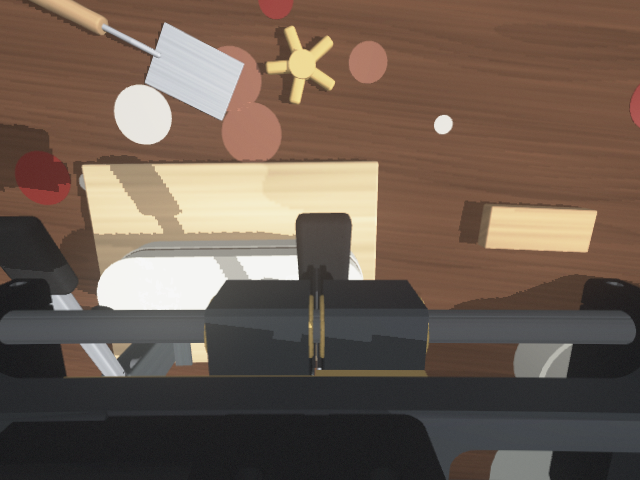

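The left grip at (324,245) lies directly ahead of the closed fingers at u≈318. It needs about 3 mm in +y. I'll correct that, lower to the grip and start the arc.

Call:
step_arm --motion '[0,0.02,0.17,0,0,0,0,0,0,0.17,0,0,0,0,0,0,0,0,0,0,0,0.027,0,0.057,0,0,0,0,0.027,0,0.057,0,0,0,0,0.021,0,0.06,0,0,0,0,0.021,0,0.06,0,0,0,0]'

```text
t: 2.23
ee_pos: [0.4638, 0.2946, 0.1788]
tool_rot: [3.141, 0.004, -3.026]
wrist_force: [4.0, 0.3, 2.9]
gripper_width: 0.001
finger_force: 1.8
```

Call:
step_arm --motion '[0.015,0,0.061,0,0,0,0,0.015,0,0.061,0,0,0,0,0.008,0,0.062,0,0,0,0,0.008,0,0.062,0,0,0,0,0,0,0.02,0,0,0,0,0,0,0,0,0,0,0,0,0,0,0,0,0,0]'

```text
t: 2.82
ee_pos: [0.4564, 0.2926, 0.1375]
tool_rot: [-3.141, -0.001, -3.027]
wrist_force: [0.2, -0.4, -0.3]
gripper_width: 0.0006
finger_force: 0.0
```

```bash
python3 -c "
from h import *
to([.4575,.294,.132])
cv2.imwrite('pics/s2.png',cv2.resize(bot.grab_frame('scene')[100:340,240:560,::-1],(640,480)))"
```

```text
t 2.8167 pos [0.4564 0.2926 0.1375] rot [-3.141e+00 -1.000e-03 -3.027e+00] F [ 0.2 -0.4 -0.3] w 0.0005839561485593758 shift/0.15: [-0.009  0.008  0.036]
```

View pics/s2.png

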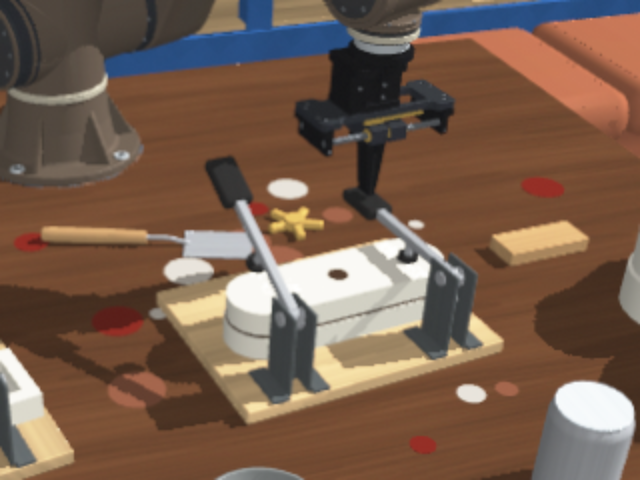

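The left lever lies level, with its grip at about (368,202) in the crop, and the wrist force is back to zero, so it has snapped in. The right lever is still up. I'll rise and cross over to it.

Call:
step_arm --motion '[0,0,-0.168,0,0,0,0,0,0,-0.168,0,0,0,0,0,0,-0.168,0,0,0,0,0,0,-0.168,0,0,0,0,0,0,-0.168,0,0,0,0,-0.027,-0.225,0,0,0,0,0,-0.027,-0.225,0,0,0,0,0,-0.027,-0.225,0,0,0,0,0,-0.027,-0.225,0,0,0,0,0,-0.027,-0.225,0,0,0,0,0,-0.027,-0.225,0,0,0,0,0,0,0,0,0,0,0,0]'

```text
t: 3.87
ee_pos: [0.5049, 0.0899, 0.2642]
tool_rot: [-3.141, 0.001, -3.03]
wrist_force: [-0.4, 0.5, -0.4]
gripper_width: 0.0004
finger_force: 0.0
```

```bash
python3 -c "
from h import *
to([.5035,.0945,.212])
cv2.imwrite('pics/w3.png',bot.grab_frame('wrist')[:,:,::-1])"
```

```text
t 3.8667 pos [0.5049 0.0899 0.2642] rot [-3.141e+00  1.000e-03 -3.030e+00] F [-0.4  0.5 -0.4] w 0.0003842341368543055 shift/0.15: [0.006 0.032 0.348]
```

View pics/w3.png

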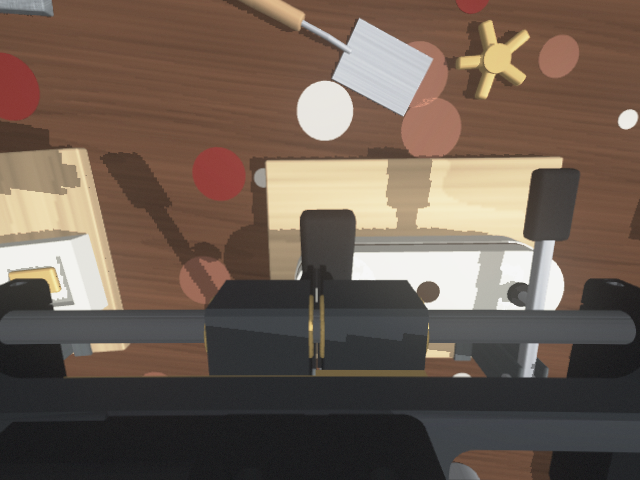

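The left lever stays down, with its grip at (552,205). The right grip at (328,245) is about 5 mm in +y from the fingers, which agrees with the computed shift. I'll press it.

Call:
step_arm --motion '[0.006,0.032,0.17,0,0,0,0,0,0,0.177,0,0,0,0,0,0,0,0,0,0,0,0.027,0,0.057,0,0,0,0,0.027,0,0.057,0,0,0,0,0.021,0,0.06,0,0,0,0,0.021,0,0.06,0,0,0,0]'

```text
t: 4.5
ee_pos: [0.4895, 0.0982, 0.1781]
tool_rot: [3.142, 0.005, -3.026]
wrist_force: [3.3, 0.6, 2.5]
gripper_width: 0.0006
finger_force: 1.8
```

Call:
step_arm --motion '[0.015,0,0.061,0,0,0,0,0.015,0,0.061,0,0,0,0,0.008,0,0.062,0,0,0,0,0.008,0,0.062,0,0,0,0,0,0,0.02,0,0,0,0,0,0,0,0,0,0,0,0,0,0,0,0,0,0]'

```text
t: 5.08
ee_pos: [0.4813, 0.0966, 0.1367]
tool_rot: [3.141, -0.0, -3.026]
wrist_force: [-0.1, -0.0, 0.4]
gripper_width: 0.0004
finger_force: 0.0
```

Call:
step_arm --motion '[0,0,-0.168,0,0,0,0,0,0,-0.168,0,0,0,0,0,0,-0.168,0,0,0,0,0,0,-0.168,0,0,0,0,0,0,-0.168,0,0,0,0,0,0,0,0,0,0,0]'

```text
t: 5.58
ee_pos: [0.4826, 0.0966, 0.2674]
tool_rot: [-3.141, 0.008, -3.026]
wrist_force: [0.4, 0.3, -0.8]
gripper_width: 0.0007
finger_force: 0.0
```

```bash
python3 -c "
from h import *
a=cv2.resize(bot.grab_frame('scene')[100:340,140:540,::-1],(800,480))
cv2.imwrite('pics/s4.png',a)
T0=cv2.imread('pics/top0.png');T=bot.grab_frame('top')[:,:,::-1];cv2.imwrite('pics/t4.png',np.hstack([T0[180:360,110:480],T[180:360,110:480]]))"
```

```text
(no output)
```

View pics/s4.png

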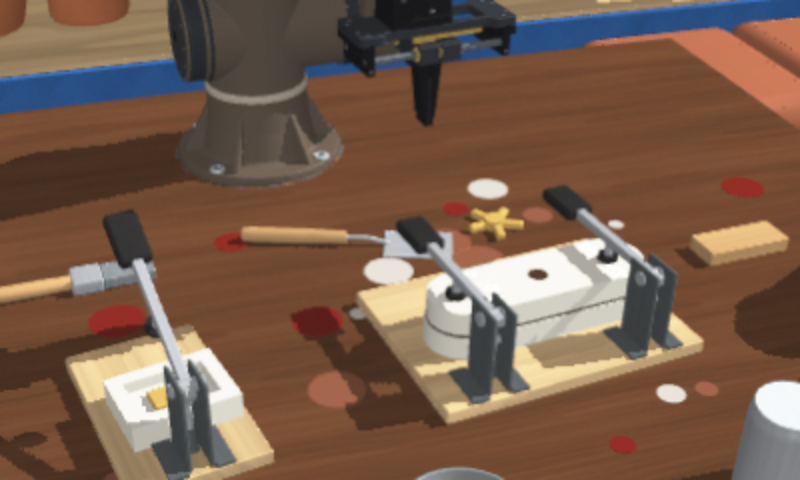

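View pics/t4.png

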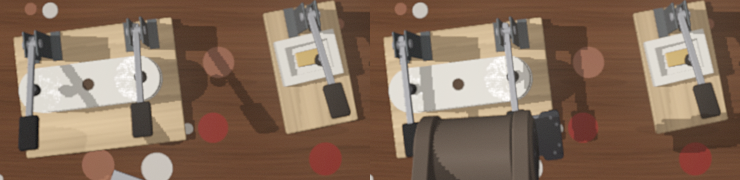

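Both levers over the closed mould lie level with their pads on it: the right grip is at (418,233) and the left at (567,200). The spare still stands up with its grip at (125,238). In the top views the mould's centre hole is at (88,84) before and (458-370=88,84) after, so it hasn't shifted. The gripper is clear of everything, so I'm handing in.

```bash
python3 -c "
from workcell import bot
print(bot.finish_job())"
```

```text
the job is handed in; nothing more can be done
None
```

Both clamps over the closed mould are snapped down and stay down by themselves, the mould shows no shift in the before and after pictures, the spare clamp still stands up, and the job is handed in at about 5.7 s.

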